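# Load the colour reader and hold its sprung cover at the mark

## Task

Load the classroom colour reader and open it for a reading: tip all four glass beads out of the white tray through the orange funnel into the clear tube, and set the tray back down flat on the bench. Then lift the reader's sprung blue cover (it has a yellow handle) until its black pointer meets the red clip on the scale, and finish while still holding it there, because the spring shuts it if you let go. Leave the other things on the bench where they are.

Things in the scene. Friction and masses are not known exactly. Their poses are not given: they have to be found in the camera images.
- tray: white open pouring tray, loose, 100 mm long, 62 mm wide, walls 34 mm high, 140 g, with an upright green grip post at its rear. Origin underneath, 36 mm ahead of the rear wall's outside; x points out through the spout, z up. At the front the floor becomes a 20 degree ramp that ends in the open spout, 50 mm wide. Tipped spout-down by 45 to 60 degrees, it lets all beads roll out
- grip (a point): gripping point of the tray's green post, 64 mm above the tray's underside. The post is 16 mm thick (across the tray, y) and 20 mm deep (x); its top is 88 mm above the tray's underside. Same axes as the tray. Tray frame: x -34, y 0, z 64 mm
- spout (a point): middle of the ramp's upper edge at the tray's spout, where the beads leave. Tray frame: x 63, y 0, z 15.5 mm
- bead1_center (a point): centre of a glass bead, a ball of 20 mm diameter, 10 g, pink; the four start in the tray
- bead2_center (a point): centre of a glass bead, a ball of 20 mm diameter, 10 g, red; the four start in the tray
- bead3_center (a point): centre of a glass bead, a ball of 20 mm diameter, 10 g, pink; the four start in the tray
- bead4_center (a point): centre of a glass bead, a ball of 20 mm diameter, 10 g, red; the four start in the tray
- reader: colour reader, fixed to the bench: grey housing 200 mm deep (x), 230 mm wide, 86 mm high, with a low foot on its left (+y) carrying the tube and funnel. Origin on the bench, midway between the housing's front and back; the housing spans y -175 to +55 mm, the foot to +175 mm. x points from its front to its back, z up
- funnel (a point): centre of the orange funnel's round mouth, 130 mm above the bench; the mouth is 110 mm wide inside and narrows over 45 mm to the 44 mm throat, straight above the tube. Fixed to the reader. Reader frame: x -30, y 125, z 130 mm
- tube (a point): centre of the inner floor of the clear tube under the funnel, 15 mm above the bench; the tube is 44 mm wide inside and its inside is 70 mm tall. Fixed to the reader, z up
- cover: blue sprung cover on the reader, 180 mm deep and wide, 250 g, shut at the start. Origin on its hinge line, mid-width; x points (shut) to the reader's back, y along the hinge, z up; it turns about +y as its front rises, to 1.25 rad at most. Spring: 0.56 N m towards shut plus 0.8 N m per rad; with its weight about 5 N at the handle when shut, 9 N at 0.7 rad
- hinge (a point): middle of the cover's hinge line, fixed to the reader, with the reader's axes: the hinge line is its y axis. Reader frame: x 85, y -50, z 88 mm. The closed cover reaches from here to the front (-x)
- handle (a point): gripping point of the cover's yellow handle, an upright post near the front edge, 16 mm thick (along the hinge, y), 18 mm deep (x), 45 mm tall. The point lies 25 mm above the cover's top face, 20 mm below the post's top. Cover frame: x -155, y 0, z 36 mm; it swings with the cover about the hinge and can pivot between the finger pads
- pointer (a point): tip of the black pointer on the right (-y) edge of the cover. Cover frame: x -135, y -114, z 6 mm
- mark (a point): where the pointer's tip must come: middle of the red clip (20 mm along the scale), on its inner face; the curved scale stands at the reader's right side. The clip is set for a cover opening a of 24 to 46 degrees and stays there. From the hinge, in its axes (mm): x = -135 cos a + 6 sin a, y = -114, z = 135 sin a + 6 cos a
- cup: bystander: blue cup, 68 mm wide, 70 mm tall, origin underneath
- dropper: bystander: white dropper bottle, 32 mm wide, 75 mm tall, origin underneath
- jar: bystander: amber jar with red cap, 56 mm wide, 62 mm tall, origin underneath
- eraser: bystander: dark eraser 50 x 22 x 13 mm, origin underneath
- dish: bystander: closed glass dish, 70 mm wide, 14 mm tall, origin underneath

How it is judged:
On the way, in this order (a step that is already met when the one before it is completed fails the run):
1. the tray has been lifted off the bench and tipped (height (world z) of grip above 0.12 m and angle between tray's own z axis and vertical above 0.3 rad).
2. all four beads are in the tube (horizontal distance between each of bead1_center, bead2_center, bead3_center, bead4_center and tube below 0.025 m and z of each of bead1_center, bead2_center, bead3_center, bead4_center in the frame of tube below 0.065 m), for 0.2 s.
3. the tray stands flat on the bench, let go (height (world z) of tray below 0.008 m and angle between tray's own z axis and vertical below 0.1 rad and linear speed of tray below 0.03 m/s and contact force between the arm and tray below 0.2 N), for 0.2 s.
4. the cover is held at the mark (distance between pointer and mark below 0.01 m and contact force between the fingers and cover above 1.5 N and angular speed of cover below 0.15 rad/s and contact force between tray and cover below 0.3 N), for 0.2 s.
At the end, for the whole second after the job is handed in: All four beads lie in the tube; the tray stands flat on the bench (tilt under 0.1 rad), still and untouched; the pointer's tip is within 10 mm of the mark, the cover still (under 0.15 rad/s), held by the fingers (over 1.5 N) and not propped by the tray (all of step 2 and all of step 3 and all of step 4); the arm keeps its last pose, push and grip.
It fails at once if the cup is knocked out of place (over 40 mm) (distance of cup from where it was at the start of the episode above 0.04 m).
It fails at once if the dropper is knocked out of place (over 40 mm) (distance of dropper from where it was at the start of the episode above 0.04 m).
It fails at once if the jar is knocked out of place (over 40 mm) (distance of jar from where it was at the start of the episode above 0.04 m).
It fails at once if the eraser is knocked out of place (over 40 mm) (distance of eraser from where it was at the start of the episode above 0.04 m).
It fails at once if the dish is knocked out of place (over 40 mm) (distance of dish from where it was at the start of the episode above 0.04 m).
It also fails if it takes over 67 s, if anything falls off the work surface, if the arm or the gripper's body presses on something with over 40 N, if the wrist force passes 120 N, or if a joint passes its speed limit or range.

## Robot

A 6-joint arm with a two-finger parallel gripper is mounted at the origin on the work surface. World frame = base frame: x ahead of the robot, y to its left, z up, the work surface at z = 0. Lengths are in m, angles in rad, forces in N, time in s.
With the tool pointing down it reaches from about 0.35 to 0.925 m from the base axis. Payload 6.4 kg.
Tool frame: the origin (TCP) lies on the centre line of the jaws, within the pads' length; the fingertips stand 19 mm ahead of it and the grasp point (between the pads) is the TCP; z points along the fingers, y is the line along which they close (so a half turn about z gives the same grasp; the last joint's range is limited). The gripper opens to 94 mm and grips with 3 to 60 N. Pads are 16 mm wide; open, the fingers measure 119 mm over their backs; the gripper's body (75 mm by 177 mm) begins 78 mm behind the grasp point.
Start: joints at [1.068, 0.245, 1.558, -0, 1.339, -0.174], TCP at [0.21, 0.615, 0.224] pointing down, gripper open.
Joint ranges: [-3.13, 3.13], [-1.02, 2.26], [0.13, 2.54], [-0.95, 4.09], [0.21, 2.88], [-2.74, 2.74]. Speed limits (rad/s): [2.57, 2.57, 3.14, 3.14, 3.14, 3.14].

## Interface

Orientations are given as a unit quaternion [x, y, z, w].
In Python, from bench import ctrl, read_camera, camera_params, workorder, boxes_of, masks_of gives the robot as it stands.
- The arm moves only by the shell command python3 -m inch 'ROWS' [FORCE]. ROWS is JSON, a list that holds one entry, the list of rows, each a list of 7 numbers: the opening, from -1 (shut) to 1 (fully open), then the shift along the tool's x, y, z in mm, then the turn, a rotation vector about the tool's x, y, z in rad. In form: [[[gripper, x, y, z, ax, ay, az], ...]]. A call has 1 to 20 rows; each row is the pose to reach, as a shift and turn from the pose commanded when the call began, along the tool's axes at that moment; what a row does not reach only later rows make up. A row lasts 1/10 s, in which the tool goes at most 50 mm and 8.59 degrees, less where a joint would pass 70% of its speed; a pose out of reach is approached as far as the arm can. A call with a gripper value outside its range is refused whole. The fingers move at their own pace and stop on an object; FORCE is the grip in N (left out, the last holds). Time passes only in rows, so rows that repeat a pose let the fingers close. It gives the time, the measured TCP pose, the force, the opening and the grip force at its end, in the units of the state.
- ctrl.read_state(): the state, without advancing time (a new reading comes with each control period).
- read_camera(name): name is "scene" or "top"; returns the picture (420x560x3 uint8, blue, green, red); there is no depth.
- camera_params(name): a dict with "camera_matrix" (3x3 intrinsics, pixels), "T" (4x4, takes a point from camera to world coordinates). Camera axes: x right, y down, z forward; pixel columns grow to the right and rows downward; lengths in m; the calibration is good to about 2 mm. A picture is of the moment at which its call begins. camera_params takes no time and is no camera call.
- workorder.job_done(): hands the job in; it is judged then, once.
Trained networks look in the newest picture that a camera, given by its name, has taken for a name from the list of things; names that differ only in an ending like _2 or _b are one class to them, and where a whole thing is asked for, a point or a joint stands for the part that bears it (a point fixed in the world has none). Each returns a list of dicts, best first, with "score" (0 to 1); they miss things now and then, are a little off and sometimes report something else, mostly with a low value. They report only what shows in the picture. A call takes as long as a camera call.
- boxes_of(query, camera): "xy" ([column, row] in pixels, amid what is visible of it).
- masks_of(query, camera): "region" (420x560 bool, what is visible of it) and "xy" ([column, row] in pixels, amid what is visible of it).
The state is a dict: "time": time; "joint_positions": joint angles; "joint_vel": joint speeds; "joint_torque": joint torques, N m; "tool_pos": TCP position; "eef_rot": TCP orientation; "force": force on the tool from outside, world axes, zero at the start; "ft_torque": the same for the moment, N m; "opening": finger opening in m; "grip_force": force on a finger pad.
Only numpy, scipy, OpenCV 4.12 (cv2) and the standard library are available. Lean on these libraries where they do the work, as an engineer would, in place of code of your own. Each camera call takes 0.05 s, during which the arm holds its last target. There are 200 camera calls.

## Working session

There is one attempt and no reset: what is moved stays moved. The work goes in short steps, Python scripts to look and compute and a shell command to move; the robot and the scene stay as the last step left them, time stands still between calls to the robot, and variables do not carry over. Pictures are saved under pics/ and viewed, at most 10 in all, crops included, and the job is handed in when it is done.

```bash
mkdir -p pics; ls; cat > h.py <<'E'
import numpy as np,cv2,json
from bench import ctrl, read_camera, camera_params, workorder, boxes_of, masks_of
from scipy.spatial.transform import Rotation as R
def ray(cam,xy):
    p=camera_params(cam);K=np.array(p["camera_matrix"]);T=np.array(p["T"])
    d=T[:3,:3]@np.linalg.inv(K)@[xy[0],xy[1],1];return T[:3,3],d/np.linalg.norm(d)
def atz(cam,xy,z):
    o,d=ray(cam,xy);return o+d*(z-o[2])/d[2]
def tri(a,b):
    (o1,d1),(o2,d2)=ray("scene",a),ray("top",b)
    A=np.stack([d1,-d2],1);s=np.linalg.lstsq(A,o2-o1,rcond=None)[0]
    p,q=o1+s[0]*d1,o2+s[1]*d2;return (p+q)/2,np.linalg.norm(p-q)
def proj(cam,P):
    p=camera_params(cam);T=np.linalg.inv(np.array(p["T"]));K=np.array(p["camera_matrix"])
    c=(T[:3,:3]@np.atleast_2d(P).T).T+T[:3,3];u=(K@c.T).T;return u[:,:2]/u[:,2:]
E
python3 - <<'E'
from h import *
s=ctrl.read_state();print(s["time"],s["tool_pos"],s["eef_rot"])
for c in("scene","top"):
    im=read_camera(c);cv2.imwrite(f"pics/{c}0.png",im);p=camera_params(c);print(c,np.round(p["T"],3).tolist(),np.array(p["camera_matrix"])[0,0])
    for n in["tray","grip","spout","bead1_center","reader","funnel","cover","handle","pointer","mark","cup","dropper","jar","eraser","dish"]:
        print(c,n,[(np.round(b["xy"]).tolist(),round(b["score"],2)) for b in boxes_of(n,c)[:5]])
print(ctrl.read_state()["time"])
E
```

```text
pics
0.0 [0.2096106  0.61468387 0.22337068] [ 1.63674320e-01  9.86513977e-01 -8.86908930e-04 -3.21355028e-04]
scene [[0.553, 0.646, -0.526, 1.171], [0.833, -0.428, 0.351, -0.419], [0.001, -0.632, -0.775, 1.029], [0.0, 0.0, 0.0, 1.0]] 515.747814148662
scene tray [([134.0, 270.0], 0.86), ([156.0, 349.0], 0.62), ([262.0, 238.0], 0.39)]
scene grip [([135.0, 269.0], 0.82)]
scene spout [([134.0, 274.0], 0.86), ([155.0, 348.0], 0.43)]
scene bead1_center []
scene reader [([272.0, 244.0], 0.75)]
scene funnel [([275.0, 242.0], 0.64), ([266.0, 236.0], 0.5)]
scene cover [([264.0, 237.0], 0.7)]
scene handle [([267.0, 238.0], 0.98)]
scene pointer [([262.0, 238.0], 0.94)]
scene mark [([263.0, 238.0], 0.66), ([206.0, 235.0], 0.37)]
scene cup [([354.0, 162.0], 0.95), ([135.0, 266.0], 0.2)]
scene dropper [([276.0, 185.0], 0.54)]
scene jar [([433.0, 205.0], 0.76), ([138.0, 272.0], 0.31)]
scene eraser [([226.0, 204.0], 0.6)]
scene dish [([155.0, 349.0], 0.77)]
top [[-0.019, -0.993, 0.117, 0.375], [-1.0, 0.016, -0.023, 0.013], [0.021, -0.118, -0.993, 1.574], [0.0, 0.0, 0.0, 1.0]] 486.1040497757899
top tray [([372.0, 241.0], 0.84), ([285.0, 202.0], 0.32)]
top grip [([373.0, 244.0], 0.81)]
top spout [([377.0, 239.0], 0.73), ([286.0, 203.0], 0.41)]
top bead1_center [([173.0, 241.0], 0.17)]
top reader [([280.0, 204.0], 0.84)]
top funnel [([275.0, 204.0], 0.92)]
top cover [([285.0, 202.0], 0.72), ([376.0, 240.0], 0.29)]
top handle [([288.0, 203.0], 0.91)]
top pointer [([287.0, 204.0], 0.76)]
top mark []
top cup [([174.0, 243.0], 0.56)]
top dropper [([373.0, 241.0], 0.75), ([242.0, 262.0], 0.48), ([274.0, 205.0], 0.43)]
top jar [([154.0, 174.0], 0.58)]
top eraser [([284.0, 267.0], 0.6), ([171.0, 242.0], 0.54)]
top dish [([385.0, 186.0], 0.72)]
1.6
```

```bash
python3 - <<'E'
import cv2
a=cv2.imread("pics/scene0.png");b=cv2.imread("pics/top0.png")
cv2.imwrite("pics/s1.png",cv2.resize(a[110:410,60:460],None,fx=2,fy=2,interpolation=3))
cv2.imwrite("pics/t1.png",cv2.resize(b[120:320,140:420],None,fx=2.8,fy=2.8,interpolation=3))
E
```

```text
(no output)
```

View pics/s1.png

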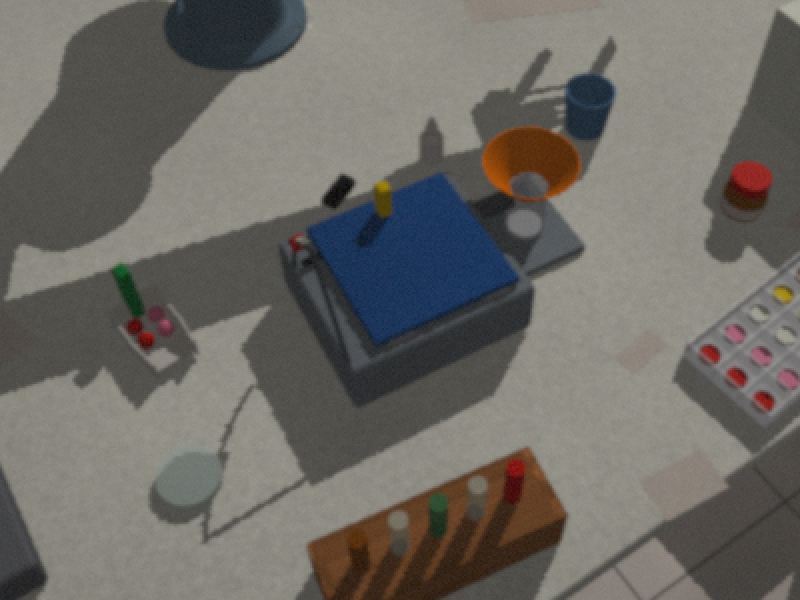

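View pics/t1.png

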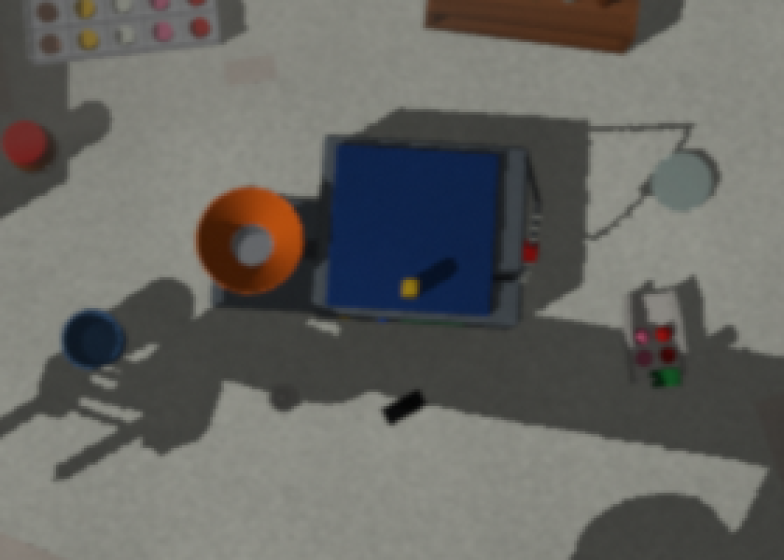

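The scene view shows the tray at about (133,270) with four beads, the handle at (251,209), the funnel at (325,190), the red clip at (208,231) and the dropper at (276,183). In the top view the tray is at (375,243) with its spout towards +x. Next I measure by colour, and zoom in on the tray and clip.

```bash
python3 - <<'E'
from h import *
S=cv2.imread("pics/scene0.png");T=cv2.imread("pics/top0.png")
def seg(im,h,smin,vmin,roi,vmax=255):
    q=cv2.cvtColor(im,cv2.COLOR_BGR2HSV).astype(int);H,s,v=q[...,0],q[...,1],q[...,2]
    m=((H>=h[0])&(H<=h[1]) if h[0]<h[1] else (H>=h[0])|(H<=h[1]))&(s>=smin)&(v>=vmin)&(v<=vmax)
    k=np.zeros(m.shape,bool);k[roi[1]:roi[3],roi[0]:roi[2]]=1;return (m&k).astype(np.uint8)
def big(m):
    n,l,st,c=cv2.connectedComponentsWithStats(m);i=1+np.argmax(st[1:,4]);return l==i,c[i],st[i]
# blue cover
for n,im,roi in(("scene",S,(200,190,330,290)),("top",T,(255,165,325,235))):
    m,c,st=big(seg(im,(105,125),120,40,roi));cs=cv2.findContours(m.astype(np.uint8),0,2)[0][0]
    hull=cv2.convexHull(cs);ap=cv2.approxPolyDP(hull,6,True)[:,0];print(n,"cover",[(p.tolist(),np.round(atz(n,p,.099),3).tolist()) for p in ap],np.round(atz(n,c,.099),3))
out={}
for n,im,roi in(("scene",S,(235,190,265,225)),("top",T,(275,210,300,235))):
    m,c,st=big(seg(im,(20,35),130,80,roi));out[n]=c;print(n,"handle",c,st,np.round(atz(n,c,.124),3))
print("handle tri",tri(out["scene"],out["top"]))
for n,im,roi in(("scene",S,(290,165,360,220)),("top",T,(200,180,255,230))):
    m,c,st=big(seg(im,(5,18),130,60,roi));cs=cv2.findContours(m.astype(np.uint8),0,2)[0][0]
    e=cv2.fitEllipse(cv2.convexHull(cs));out[n]=e[0];print(n,"funnel",e,st,np.round(atz(n,e[0],.13),3))
print("funnel tri",tri(out["scene"],out["top"]))
for n,im,roi in(("scene",S,(110,235,140,270)),("top",T,(365,245,390,262))):
    m,c,st=big(seg(im,(40,85),80,20,roi));out[n]=c;print(n,"post",c,st,np.round(atz(n,c,.088),3))
print("post",tri(out["scene"],out["top"]))
for n,im,roi in(("scene",S,(195,215,220,245)),("top",T,(320,200,336,220))):
    m,c,st=big(seg(im,(170,8),130,60,roi));out[n]=c;print(n,"clip",c,st)
print("clip",tri(out["scene"],out["top"]))
# side-by-side zoom
a=cv2.resize(S[235:305,105:170],None,fx=6,fy=6,interpolation=2);b=cv2.resize(T[212:265,355:400],None,fx=8,fy=8,interpolation=2)
o=np.zeros((430,760,3),np.uint8);o[:420,:390]=a;o[:424,395:755]=b;cv2.imwrite("pics/z.png",cv2.convertScaleAbs(o,alpha=1.6))
E
```

```text
scene cover [([280, 197], [0.499, 0.038, 0.099]), ([318, 249], [0.671, 0.023, 0.099]), ([248, 282], [0.658, -0.15, 0.099]), ([214, 224], [0.483, -0.134, 0.099])] [ 0.584 -0.059  0.099]
top cover [([260, 172], [0.667, 0.027, 0.099]), ([317, 175], [0.655, -0.149, 0.099]), ([313, 232], [0.479, -0.132, 0.099]), ([256, 227], [0.497, 0.041, 0.099])] [ 0.575 -0.054  0.099]
scene handle [251.02898551 206.49275362] [248 200   7  17  69] [ 0.504 -0.046  0.124]
top handle [285.93103448 222.4137931 ] [284 220   5   6  29] [ 0.507 -0.049  0.124]
handle tri (array([ 0.50691782, -0.04826276,  0.12853954]), np.float64(0.001274744834735601))
scene funnel ((325.0679626464844, 191.34776306152344), (36.832767486572266, 49.015377044677734), 93.84677124023438) [ 301  173   49   38 1215] [0.565 0.12  0.13 ]
top funnel ((229.1986846923828, 205.49337768554688), (37.97932434082031, 38.50314712524414), 70.41167449951172) [210 187  39  38 986] [0.56 0.12 0.13]
funnel tri (array([0.561356  , 0.121213  , 0.12619463]), np.float64(0.0027487114112611593))
scene post [123.86885246 254.6010929 ] [116 242  16  27 183] [ 0.44  -0.339  0.088]
top post [378.         254.27118644] [373 251  10   7  59] [ 0.408 -0.33   0.088]
post (array([ 0.4092671 , -0.337329  ,  0.04946842]), np.float64(0.0038005824085406924))
scene clip [207.08333333 231.5       ] [205 227   6   9  24]
top clip [328.88235294 209.67647059] [327 206   5   8  34]
clip (array([ 0.5388316 , -0.17465454,  0.16109543]), np.float64(0.0008247499323790322))
```

View pics/z.png

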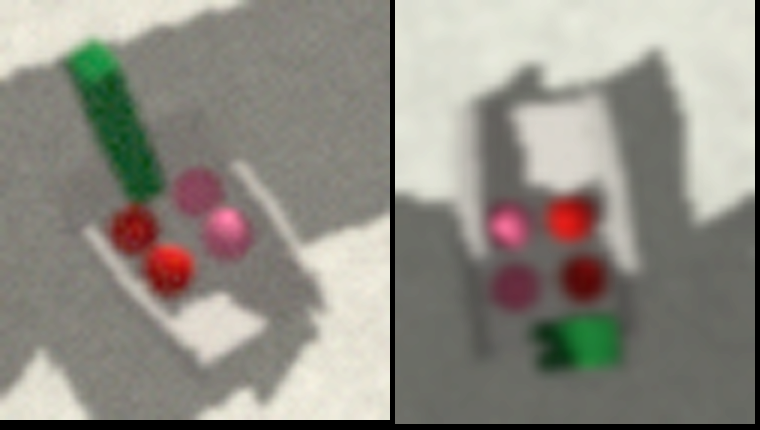

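Zoomed: the post top is at scene (120.3,245.3) and top (380.2,254.8). The beads form a 2x2 block and the tray yaw is roughly +8°. I'll check this by projecting the tray model, and fit the reader pose at the same time.

```bash
cat > fit.py <<'E'
from h import *
from scipy.optimize import least_squares
def P(pose,q): 
    c,s=np.cos(pose[2]),np.sin(pose[2]);q=np.atleast_2d(q);return np.c_[pose[0]+c*q[:,0]-s*q[:,1],pose[1]+s*q[:,0]+c*q[:,1],q[:,2]]
E
python3 - <<'E'
from fit import *
z=lambda n,x,y:(105+x/6,235+y/6) if n=="scene" else (355+(x-395)/8,212+y/8)
# tray: obs = (cam, model point, pixel); beads 2x2 symmetric about y=0 with unknown rear x, spacing
ob={"scene":[(92,62),(198,190),(134,230),(228,233),(170,270)],"top":[(597,342),(515,287),(583,277),(510,226),(569,219)]}
print("post top",tri(z("scene",92,62),z("top",597,342)))
for a,b in zip(ob["scene"][1:],ob["top"][1:]): print("bead",np.round(tri(z("scene",*a),z("top",*b))[0],4))
def f(p):
    x0,s=p[3],p[4];m=[[-34,0,88]]+[[x0+i,j*s/2,13] for i in(0,p[5]) for j in(1,-1)]
    W=P(p[:3],np.array(m)/1e3*[1,1,1])
    return np.concatenate([(proj(c,W)-[z(c,*q) for q in ob[c]]).ravel() for c in ob])
r=least_squares(f,[.41,-.33,.14,-5,22,22]);print("tray",r.x, "res",np.round(r.fun,1))
# reader
cs={"scene":[(280,197),(318,249),(248,282),(214,224)],"top":[(256,227),(260,172),(317,175),(313,232)]}
def g(p):
    f0=p[3]
    W=P(p[:3],np.array([[f0,40,99],[f0+180,40,99],[f0+180,-140,99],[f0,-140,99],[-30,125,130]])/1e3)
    fn={"scene":(325.07,191.3),"top":(229.2,205.5)}
    return np.concatenate([(proj(c,W)-np.array(cs[c]+[fn[c]])).ravel() for c in cs])
r=least_squares(g,[.59,0,-.09,-95]);p=r.x;print("reader",p,"res",np.round(r.fun,1))
print("handle",P(p,[-.07,-.05,.124]),"funnel",P(p,[-.03,.125,.13]),"hinge",P(p,[.085,-.05,.088]))
clip=tri((207.1,231.5),(328.9,209.7))[0];h=P(p,[.085,-.05,.088])[0];d=clip-h;c,s=np.cos(p[2]),np.sin(p[2])
l=np.array([c*d[0]+s*d[1],-s*d[0]+c*d[1],d[2]]);print("clip in hinge",l,"a",np.degrees(np.arctan2(l[2],-l[0])-np.arctan2(6,135)),"r",np.hypot(l[0],l[2]))
pt=lambda a:P(p,np.array([.085,-.05,.088])+[-.135*np.cos(a)+.006*np.sin(a),-.114,.135*np.sin(a)+.006*np.cos(a)])
for a in range(24,47,4): print(a,np.round(proj("scene",pt(np.radians(a))),1),np.round(proj("top",pt(np.radians(a))),1))
for n,q,h in(("cup",(174,241),.07),("eraser",(284,265),.01),("dish",(384,185),.014),("dropper",(242,262),.075)): print(n,np.round(atz("top",q,h),3))
E
```

```text
post top (array([ 0.40689859, -0.33662206,  0.08266519]), np.float64(0.0035840169779159706))
bead [ 0.4312 -0.3205  0.0128]
bead [ 0.4346 -0.3485  0.0125]
bead [ 0.4558 -0.3193  0.0128]
bead [ 0.4581 -0.3442  0.011 ]
tray [  0.44320729  -0.33260958   0.1070824  -10.01930178  26.68623343
  24.59191763] res [-0.8 -0.7 -0.9  0.2 -0.3 -0.3 -0.5 -0.2 -0.9 -0.1 -0.3 -1.1 -0.7 -0.4
 -1.  -0.2 -1.2 -0.4 -0.4 -0.6]
reader [ 5.81496578e-01 -5.13200535e-03 -8.61062860e-02 -9.12644392e+01] res [ 0.6 -2.   2.  -0.2 -1.   0.3 -2.1 -0.8  0.1 -0.9 -0.4  0.9 -0.2 -2.2
  1.  -1.1  1.6  0.  -0.7 -0.7]
handle [[ 0.50745592 -0.04892677  0.124     ]] funnel [[0.56235771 0.12198489 0.13      ]] hinge [[ 0.66188167 -0.06225676  0.088     ]]
clip in hinge [-0.11296851 -0.12257313  0.07304908] a 30.343209031714476 r 0.1345290002831856
24 [[210.1 231. ]] [[325.4 212.7]]
28 [[210.5 230.1]] [[325.9 210.9]]
32 [[211.1 229.5]] [[326.3 208.8]]
36 [[211.9 229.1]] [[326.7 206.6]]
40 [[212.8 229.1]] [[327.1 204.2]]
44 [[213.8 229.3]] [[327.5 201.7]]
cup [0.46  0.295 0.07 ]
eraser [ 0.381 -0.045  0.01 ]
dish [ 0.634 -0.377  0.014]
dropper [0.392 0.086 0.075]
```

```bash
cat > rows.py <<'E'
from h import *
def pr(poses):  # (xyz, R) -> row numbers relative to current (measured) pose
    s=ctrl.read_state();p=np.array(s["tool_pos"]);R0=R.from_quat(s["eef_rot"])
    for xyz,Rt in poses: print(np.round(R0.inv().apply(np.array(xyz)-p)*1e3,1),np.round((R0.inv()*Rt).as_rotvec(),3))
def down(psi,tilt=0): # tool x along heading psi, z down, then tipped spout-down
    return R.from_euler("z",psi)*R.from_euler("y",tilt)*R.from_euler("x",np.pi)
E
python3 - <<'E'
from rows import *
pr([([.45,.25,.28],down(1.4)),([.5,-.1,.28],down(.6)),([.41,-.336,.20],down(.107)),([.41,-.336,.064],down(.107))])
E
```

```text
[-345.2 -268.1  -55.6] [-0.     0.     1.413]
[-505.5 -583.2  -55.5] [-0.     0.     2.213]
[-496.5 -835.6   24.5] [-0.     0.     2.706]
[-496.5 -835.6  160.5] [-0.     0.     2.706]
```

```bash
python3 -m inch '[[[1,-345,-268,-56,0,0,1.413],[1,-345,-268,-56,0,0,1.413],[1,-345,-268,-56,0,0,1.413],[1,-345,-268,-56,0,0,1.413],[1,-345,-268,-56,0,0,1.413],[1,-345,-268,-56,0,0,1.413],[1,-345,-268,-56,0,0,1.413],[1,-345,-268,-56,0,0,1.413],[1,-345,-268,-56,0,0,1.413],[1,-345,-268,-56,0,0,1.413],[1,-505,-583,-56,0,0,2.213],[1,-505,-583,-56,0,0,2.213],[1,-505,-583,-56,0,0,2.213],[1,-505,-583,-56,0,0,2.213],[1,-505,-583,-56,0,0,2.213],[1,-505,-583,-56,0,0,2.213],[1,-505,-583,-56,0,0,2.213],[1,-505,-583,-56,0,0,2.213],[1,-505,-583,-56,0,0,2.213],[1,-505,-583,-56,0,0,2.213]]]'; python3 - <<'E'
from rows import *
pr([([.41,-.336,.20],down(.107)),([.41,-.336,.064],down(.107))]);print(ctrl.read_state()["joint_positions"])
E
```

```text
time: 3.6
tool_pos: [0.4995, -0.0986, 0.2804]
eef_rot: [0.955, 0.296, 0.0, -0.0]
force: [-0.4, 0.2, -0.4]
opening: 0.094
grip_force: 0.0
[-208.   145.3   80.3] [-0.001 -0.     0.494]
[-208.   145.4  216.3] [-0.001 -0.     0.494]
[-4.18138716e-01 -1.35302082e-01  1.85168954e+00  4.10295497e-04
  1.42550045e+00  5.51814615e-01]
```

```bash
python3 -m inch '[[[1,-208,145,80,0,0,0.494],[1,-208,145,80,0,0,0.494],[1,-208,145,80,0,0,0.494],[1,-208,145,80,0,0,0.494],[1,-208,145,80,0,0,0.494],[1,-208,145,80,0,0,0.494],[1,-208,145,80,0,0,0.494],[1,-208,145,150,0,0,0.494],[1,-208,145,150,0,0,0.494],[1,-208,145,150,0,0,0.494]]]'; python3 - <<'E'
from rows import *
S=read_camera("scene");T=read_camera("top")
o=np.hstack([cv2.resize(S[190:310,80:170],(390,520),interpolation=2),cv2.resize(T[205:305,345:420],(390,520),interpolation=2)]);cv2.imwrite("pics/g.png",cv2.convertScaleAbs(o,alpha=1.5))
pr([([.41,-.336,.064],down(.107))])
E
```

```text
time: 4.6
tool_pos: [0.4096, -0.3328, 0.1279]
eef_rot: [0.999, 0.054, -0.002, -0.003]
force: [0.1, 0.9, 0.2]
opening: 0.0936
grip_force: 0.0
[-1.2  0.2 67.7] [ 0.001 -0.001  0.001]
```

View pics/g.png

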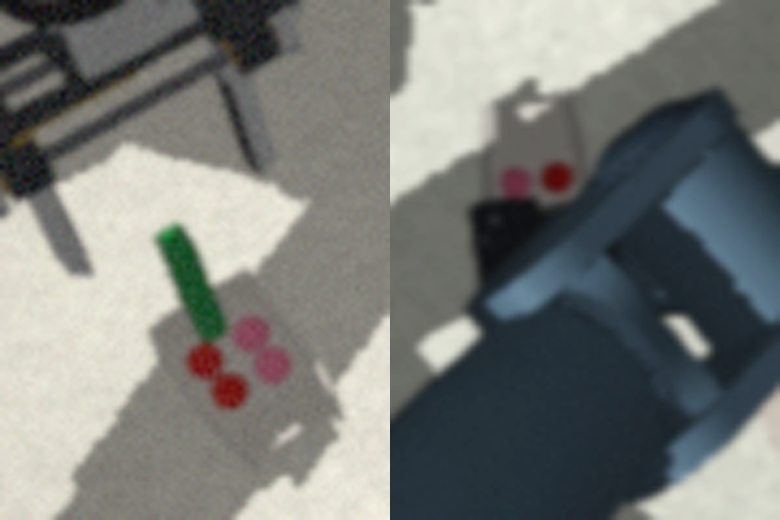

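The open fingertips, at crop (80,270) and (260,165), straddle the green post (172,235), so the gripper is aligned. I'll descend and grip.

```bash
python3 -m inch '[[[1,-1,0,40,0,0,0],[1,-1,0,64,0,0,0],[1,-1,0,64,0,0,0],[0,-1,0,64,0,0,0],[-0.4,-1,0,64,0,0,0],[-0.8,-1,0,64,0,0,0],[-0.8,-1,0,64,0,0,0],[-1,-1,0,64,0,0,0],[-1,-1,0,64,0,0,0],[-1,-1,0,64,0,0,0],[-1,-1,0,64,0,0,0],[-1,-1,0,64,0,0,0]]]' 40
```

```text
time: 5.9
tool_pos: [0.4087, -0.3368, 0.0664]
eef_rot: [0.999, 0.053, -0.0, -0.0]
force: [-0.2, 0.5, -0.1]
opening: 0.0254
grip_force: 0.0
```

```bash
python3 -m inch '[[[-1,0,0,-20,0,0,0],[-1,0,0,-60,0,0,0],[-1,0,0,-100,0,0,0],[-1,0,0,-150,0,0,0],[-1,0,0,-190,0,0,0],[-1,0,0,-215,0,0,0],[-1,0,0,-215,0,0,0]]]'; python3 - <<'E'
from rows import *
s=ctrl.read_state();print(s["tool_pos"],s["joint_positions"])
fx,fy=.562,.122
def gp(psi,t,sp):  # TCP for spout at sp
    Rr=R.from_euler("z",psi)*R.from_euler("y",t);return np.array(sp)+Rr.apply([-.097,0,.0485])
psi=.2;u=np.array([np.cos(psi),np.sin(psi),0]);sp=np.array([fx,fy,.165])-.025*u
pr([([.47,-.1,.29],down(psi)),(gp(psi,0,sp+[0,0,.05]),down(psi))])
E
```

```text
time: 6.6
tool_pos: [0.41, -0.3383, 0.2857]
eef_rot: [0.999, 0.053, 0.002, 0.003]
force: [0.7, -0.7, -1.4]
opening: 0.0156
grip_force: 40.0
[ 0.40995275 -0.33831549  0.28568752] [-9.03392848e-01 -8.73110199e-02  1.79821984e+00 -3.93364442e-05
  1.42268040e+00  5.61515200e-01]
[  84.9 -230.6   -5.5] [ 0.007 -0.004 -0.094]
[  78.3 -430.3   19.6] [ 0.007 -0.004 -0.094]
```

The fingers had not quite closed when the lift began, so I'll check where they hold the post.

```bash
python3 - <<'E'
from rows import *
S=read_camera("scene");T=read_camera("top")
print(proj("scene",[[.41,-.338,.2857]]))
o=np.hstack([cv2.resize(S[110:260,40:150],(440,600),interpolation=2),cv2.resize(T[205:305,345:405],(360,600),interpolation=2)]);cv2.imwrite("pics/g2.png",cv2.convertScaleAbs(o,alpha=1.5))
E
```

```text
[[ 94.94564485 185.70915237]]
```

View pics/g2.png

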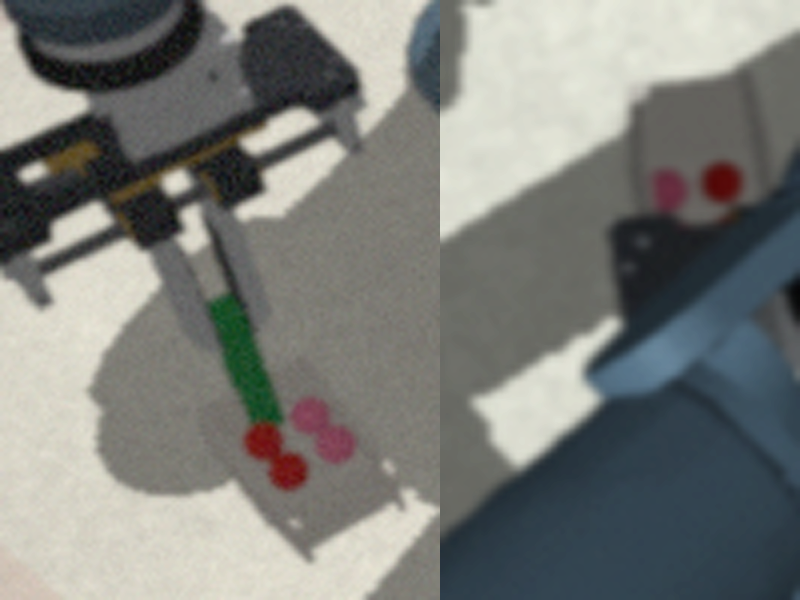

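```bash
python3 - <<'E'
from rows import *
print(tri((112,227.5),(392,235.5)),tri((123.75,220.75),(383,236.3)))
E
python3 -m inch '[[[-1,0,0,45,0,0,0],[-1,0,0,95,0,0,0],[-1,0,0,140,0,0,0],[-1,0,0,175,0,0,0],[-1,0,0,185,0,0,0],[-1,0,0,185,0,0,0]]]'
```

```text
(array([ 0.45750472, -0.3436104 ,  0.20787013]), np.float64(0.001955057449095691)) (array([ 0.45567062, -0.31737992,  0.20953852]), np.float64(0.002318701034203495))
time: 7.3
tool_pos: [0.4072, -0.3349, 0.0933]
eef_rot: [0.999, 0.053, -0.002, -0.003]
force: [0.3, -0.8, -1.7]
opening: 0.0156
grip_force: 40.0
```

```bash
python3 -m inch '[[[-1,0,0,0,0,0,0],[-1,0,0,0,0,0,0],[-1,0,0,2,0,0,0],[-1,0,0,2,0,0,0]]]'; python3 -m inch '[[[-1,0,0,3,0,0,0],[-1,0,0,3,0,0,0]]]'; python3 -m inch '[[[-1,0,0,3,0,0,0],[-1,0,0,3,0,0,0]]]'
```

```text
time: 7.7
tool_pos: [0.4091, -0.3373, 0.0954]
eef_rot: [0.999, 0.053, 0.001, 0.001]
force: [-0.1, 0.2, -1.4]
opening: 0.0158
grip_force: 40.0
time: 7.9
tool_pos: [0.4086, -0.3367, 0.0913]
eef_rot: [0.999, 0.053, -0.0, -0.0]
force: [-0.1, -0.2, -2.8]
opening: 0.0157
grip_force: 40.0
time: 8.1
tool_pos: [0.4088, -0.3369, 0.0883]
eef_rot: [0.999, 0.053, 0.0, 0.0]
force: [0.4, -0.0, -2.2]
opening: 0.0156
grip_force: 40.0
```

```bash
for i in 1 2; do :; done; python3 -m inch '[[[-1,0,0,2,0,0,0],[-1,0,0,2,0,0,0]]]'; python3 -m inch '[[[-1,0,0,2,0,0,0],[-1,0,0,2,0,0,0]]]'
```

```text
time: 8.3
tool_pos: [0.4089, -0.3375, 0.0881]
eef_rot: [0.999, 0.053, -0.0, 0.0]
force: [-4.0, 0.9, 10.2]
opening: 0.0155
grip_force: 40.0
time: 8.5
tool_pos: [0.409, -0.3376, 0.088]
eef_rot: [0.999, 0.053, -0.001, -0.0]
force: [-8.7, 6.1, 21.2]
opening: 0.0157
grip_force: 40.0
```

The tray is on the bench with the TCP at 88 mm. I'll release, go 21 mm lower and regrip with enough time to close.

```bash
python3 -m inch '[[[-0.4,0,0,-3,0,0,0],[-0.4,0,0,-3,0,0,0],[-0.4,0,0,-3,0,0,0],[-0.4,0,0,-3,0,0,0],[-0.4,0,0,10,0,0,0],[-0.4,0,0,20,0,0,0],[-0.4,0,0,20,0,0,0],[-1,0,0,20,0,0,0],[-1,0,0,20,0,0,0],[-1,0,0,20,0,0,0],[-1,0,0,20,0,0,0],[-1,0,0,20,0,0,0],[-1,0,0,20,0,0,0],[-1,0,0,20,0,0,0],[-1,0,0,20,0,0,0],[-1,0,0,20,0,0,0]]]' 40
```

```text
time: 10.1
tool_pos: [0.4087, -0.3368, 0.0645]
eef_rot: [0.999, 0.053, -0.0, -0.0]
force: [-0.6, 0.3, -0.7]
opening: 0.0161
grip_force: 40.0
```

```bash
python3 -m inch '[[[-1,0,0,-15,0,0,0],[-1,0,0,-45,0,0,0],[-1,0,0,-80,0,0,0],[-1,0,0,-115,0,0,0],[-1,0,0,-150,0,0,0],[-1,0,0,-180,0,0,0],[-1,0,0,-205,0,0,0],[-1,0,0,-215,0,0,0],[-1,0,0,-220,0,0,0],[-1,0,0,-220,0,0,0]]]'; python3 - <<'E'
from rows import *
fx,fy=.562,.122
def gp(psi,t,sp):
    Rr=R.from_euler("z",psi)*R.from_euler("y",t);return np.array(sp)+Rr.apply([-.097,0,.0485])
psi=.2;u=np.array([np.cos(psi),np.sin(psi),0]);sp=np.array([fx,fy,.165])-.025*u
pr([([.47,-.1,.28],down(psi)),(gp(psi,0,sp+[0,0,.06]),down(psi))])
E
```

```text
time: 11.1
tool_pos: [0.4086, -0.3367, 0.2843]
eef_rot: [0.999, 0.053, -0.0, -0.0]
force: [0.3, 0.4, -2.6]
opening: 0.0158
grip_force: 40.0
[  86.1 -228.9    4.3] [-0.     0.    -0.094]
[  79.5 -428.5   10.8] [-0.     0.    -0.094]
```

```bash
python3 -m inch '[[[-1,2,-8,0,0,0,0],[-1,5,-24,0,0,0,-0.005],[-1,10,-48,0,0,0,-0.01],[-1,16,-76,0,0,0,-0.02],[-1,22,-106,0,0,0,-0.025],[-1,28,-136,0,0,0,-0.03],[-1,34,-168,0,0,0,-0.04],[-1,40,-200,0,0,0,-0.045],[-1,46,-232,0,0,0,-0.05],[-1,52,-264,2,0,0,-0.06],[-1,58,-296,4,0,0,-0.065],[-1,63,-326,6,0,0,-0.07],[-1,68,-354,8,0,0,-0.08],[-1,72,-380,10,0,0,-0.085],[-1,75,-400,10,0,0,-0.09],[-1,78,-416,10,0,0,-0.094],[-1,79,-425,10,0,0,-0.094],[-1,80,-428,10,0,0,-0.094],[-1,80,-428,10,0,0,-0.094],[-1,80,-428,10,0,0,-0.094]]]'; python3 - <<'E'
from rows import *
print(ctrl.read_state()["joint_positions"])
fx,fy=.562,.122
def gp(psi,t,sp):
    Rr=R.from_euler("z",psi)*R.from_euler("y",t);return np.array(sp)+Rr.apply([-.097,0,.0485])
psi=.2;u=np.array([np.cos(psi),np.sin(psi),0]);sp=np.array([fx,fy,.165])-.025*u
for t in (0,8,15,20,25,30,35,40,45,50,55): pr([(gp(psi,np.radians(t),sp+[0,0,.06*max(0,1-t/20)]),down(psi,np.radians(t)))])
S=read_camera("scene");T=read_camera("top")
o=np.hstack([cv2.resize(S[120:270,220:370],(400,400),interpolation=2),cv2.resize(T[130:270,170:310],(400,400),interpolation=2)]);cv2.imwrite("pics/p.png",cv2.convertScaleAbs(o,alpha=1.4))
E
```

```text
time: 13.1
tool_pos: [0.443, 0.0968, 0.2743]
eef_rot: [0.995, 0.099, -0.0, 0.0]
force: [-1.2, -0.7, -1.5]
opening: 0.0158
grip_force: 40.0
[-3.56117176e-02 -2.78753578e-01  1.98380257e+00 -2.35168638e-04
  1.43679697e+00  1.33598302e+00]
[-0.3 -1.   0.8] [ 0.     0.    -0.001]
[ 7.4 -1.  11.8] [ 0.    -0.139 -0.001]
[15.5 -1.  22.4] [ 0.    -0.261 -0.001]
[22.1 -1.  30.6] [ 0.    -0.349 -0.001]
[29.2 -1.  24.4] [-0.    -0.436 -0.001]
[36.9 -1.1 18.8] [-0.    -0.523 -0.001]
[45.  -1.1 13.9] [-0.    -0.611 -0.001]
[53.5 -1.1  9.8] [-0.    -0.698 -0.001]
[62.4 -1.1  6.4] [-0.    -0.785 -0.001]
[71.5 -1.1  3.8] [-0.    -0.872 -0.001]
[80.7 -1.1  2. ] [-0.    -0.96  -0.001]
```

View pics/p.png

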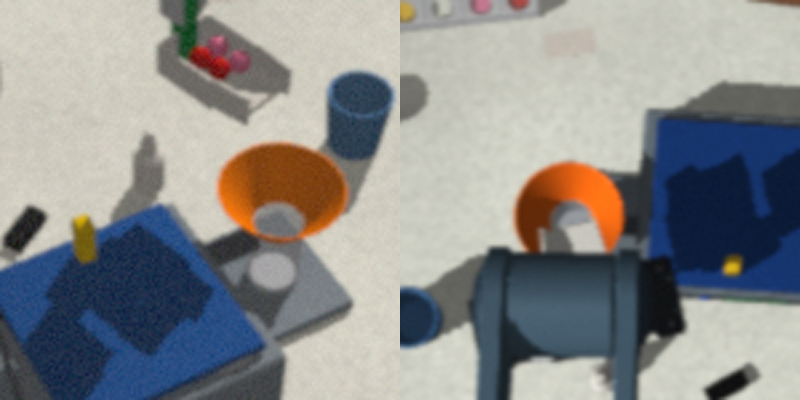

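The tray is level with all four beads in it. The spout (top view, crop (573,230)) lines up sideways with the funnel centre (571,215) and sits just short of it. I'll tip slowly about the spout.

```bash
python3 -m inch '[[[-1,4,-1,6,0,-0.07,0],[-1,8,-1,12,0,-0.139,0],[-1,12,-1,18,0,-0.2,0],[-1,16,-1,22,0,-0.261,0],[-1,19,-1,27,0,-0.305,0],[-1,22,-1,31,0,-0.349,0],[-1,24,-1,28,0,-0.38,0],[-1,26,-1,26,0,-0.41,0],[-1,29,-1,24,0,-0.436,0],[-1,31,-1,22,0,-0.465,0],[-1,34,-1,21,0,-0.495,0],[-1,37,-1,19,0,-0.523,0],[-1,40,-1,17,0,-0.553,0],[-1,42,-1,16,0,-0.582,0],[-1,45,-1,14,0,-0.611,0],[-1,48,-1,13,0,-0.64,0],[-1,51,-1,11,0,-0.67,0],[-1,54,-1,10,0,-0.698,0],[-1,54,-1,10,0,-0.698,0],[-1,54,-1,10,0,-0.698,0]]]'; python3 - <<'E'
from rows import *
fx,fy=.562,.122
def gp(psi,t,sp):
    Rr=R.from_euler("z",psi)*R.from_euler("y",t);return np.array(sp)+Rr.apply([-.097,0,.0485])
psi=.2;u=np.array([np.cos(psi),np.sin(psi),0]);sp=np.array([fx,fy,.165])-.025*u
for t in (45,50,55): pr([(gp(psi,np.radians(t),sp),down(psi,np.radians(t)))])
S=read_camera("scene")
cv2.imwrite("pics/p2.png",cv2.convertScaleAbs(cv2.resize(S[110:260,220:370],(450,450),interpolation=2),alpha=1.4))
print(proj("scene",[[.562,.122,.13],[.562,.122,.015]]))
E
```

```text
time: 15.2
tool_pos: [0.4959, 0.1089, 0.2643]
eef_rot: [0.935, 0.094, -0.34, 0.034]
force: [0.5, -0.2, -0.6]
opening: 0.0158
grip_force: 40.0
[ 3.9  0.3 -8. ] [-0.    -0.087 -0.   ]
[  9.2   0.3 -15.8] [-0.    -0.174 -0.   ]
[ 15.1   0.3 -23.2] [-0.    -0.261 -0.   ]
[[325.03499408 190.34888151]
 [321.66609707 220.94635702]]
```

View pics/p2.png

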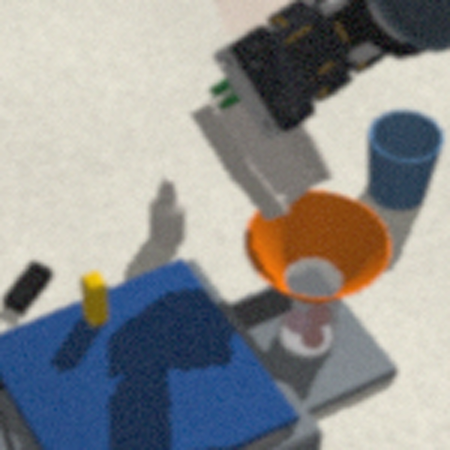

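The tray looks empty and beads show in the tube at crop (310,325). I'll tip to 55° to be sure, then bring it back level.

```bash
python3 -m inch '[[[-1,4,0,-8,0,-0.087,0],[-1,9,0,-16,0,-0.174,0],[-1,15,0,-23,0,-0.261,0],[-1,15,0,-23,0,-0.261,0],[-1,15,0,-23,0,-0.261,0],[-1,15,0,-23,0,-0.261,0],[-1,15,0,-23,0,-0.261,0]]]';  python3 - <<'E'
from rows import *
S=read_camera("scene");T=read_camera("top")
m=lambda n:[(np.round(b["xy"]).tolist(),round(b["score"],2)) for b in boxes_of(n,"scene")]
print(m("bead1_center"),m("bead2_center"))
o=np.hstack([cv2.resize(S[165:240,290:365],(400,400),interpolation=2),cv2.resize(T[180:250,190:260],(400,400),interpolation=2)]);cv2.imwrite("pics/p3.png",cv2.convertScaleAbs(o,alpha=1.5))
psi=.2
s=ctrl.read_state();p=np.array(s["tool_pos"])
pr([([.46,.11,.33],down(psi)),([.43,-.1,.3],down(.15)),([.409,-.337,.20],down(.107)),([.409,-.337,.066],down(.107))])
E
```

```text
time: 15.95
tool_pos: [0.5213, 0.1141, 0.2735]
eef_rot: [0.883, 0.088, -0.458, 0.046]
force: [-0.6, -0.4, -0.9]
opening: 0.0156
grip_force: 40.0
[] []
[-81.7  -8.2  17.1] [ 0.     0.958 -0.   ]
[-98.1 191.7  92.5] [0.024 0.958 0.046]
[-55.1 419.8 205.4] [0.045 0.957 0.086]
[ 54.5 419.8 282.5] [0.045 0.957 0.086]
```

View pics/p3.png

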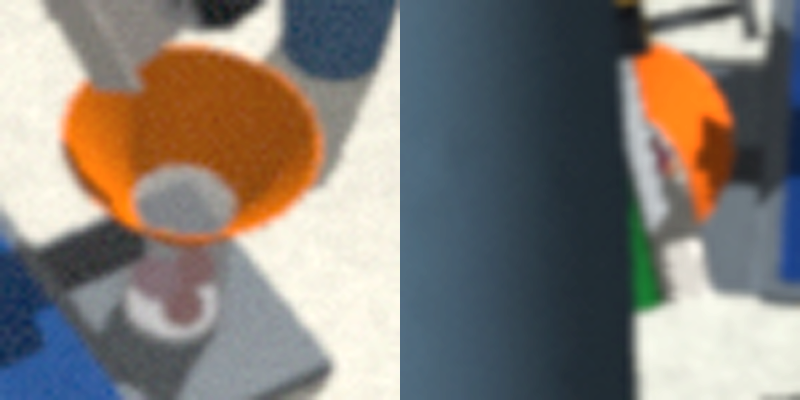

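```bash
python3 -m inch '[[[-1,-10,0,-15,0,0.1,0],[-1,-30,0,-15,0,0.24,0],[-1,-50,-2,-10,0,0.38,0],[-1,-65,-4,-5,0,0.52,0],[-1,-75,-6,5,0,0.66,0],[-1,-80,-8,10,0,0.8,0],[-1,-82,-8,17,0,0.94,0],[-1,-82,-8,17,0,0.958,0],[-1,-86,40,36,0.006,0.958,0.011],[-1,-90,88,53,0.012,0.958,0.022],[-1,-94,136,71,0.018,0.958,0.033],[-1,-98,180,88,0.023,0.958,0.043],[-1,-98,192,92,0.024,0.958,0.046],[-1,-98,192,92,0.024,0.958,0.046]]]'; python3 - <<'E'
from rows import *
S=read_camera("scene");T=read_camera("top")
o=np.hstack([cv2.resize(S[165:240,290:365],(400,400),interpolation=2),cv2.resize(T[180:230,205:255],(400,400),interpolation=2)]);cv2.imwrite("pics/p4.png",cv2.convertScaleAbs(o,alpha=1.5))
pr([([.409,-.337,.20],down(.107)),([.409,-.337,.066],down(.107))])
E
```

```text
time: 17.55
tool_pos: [0.4305, -0.1021, 0.2992]
eef_rot: [0.997, 0.073, -0.002, -0.001]
force: [-0.2, 1.0, -1.7]
opening: 0.0159
grip_force: 40.0
[-56.8 231.2  99.6] [-0.001  0.002  0.043]
[-56.6 231.4 233.6] [-0.001  0.002  0.043]
```

View pics/p4.png

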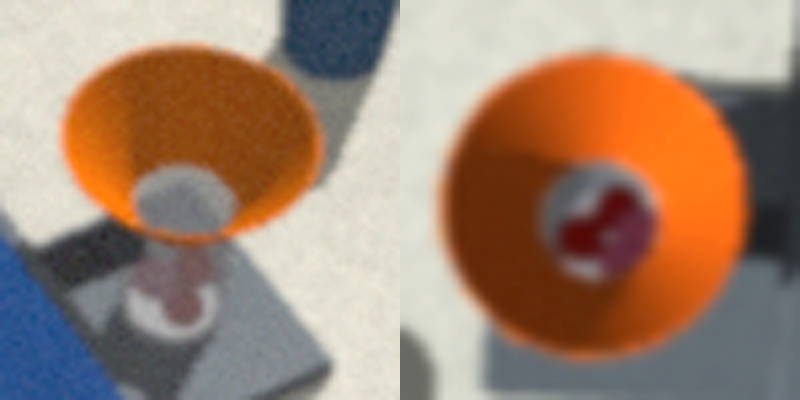

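Two red beads and a pink one are visible in the tube, and the funnel is clear. I'll check by colour that no bead stayed in the tray or fell on the bench.

```bash
python3 - <<'E'
from rows import *
for c in("scene","top"):
    a=cv2.imread(f"pics/{c}0.png");b=read_camera(c)
    def red(im):
        q=cv2.cvtColor(im,cv2.COLOR_BGR2HSV);return (((q[...,0]>=160)|(q[...,0]<=4))&(q[...,1]>70)&(q[...,2]>40)).astype(np.uint8)
    n,l,st,ce=cv2.connectedComponentsWithStats(red(b));print(c,[(np.round(ce[i]).tolist(),int(st[i,4])) for i in range(1,n) if st[i,4]>5])
print("tray floor", proj("scene",[[.45,-.1,.25]]),proj("top",[[.45,-.1,.25]]),"tube",proj("top",[[.562,.122,.04]]))
E
```

```text
scene [([435.0, 199.0], 324), ([207.0, 232.0], 34), ([427.0, 276.0], 56), ([415.0, 287.0], 67), ([440.0, 287.0], 58), ([428.0, 298.0], 69), ([454.0, 299.0], 62), ([442.0, 310.0], 73), ([317.0, 350.0], 155)]
top [([195.0, 108.0], 28), ([209.0, 107.0], 33), ([307.0, 110.0], 56), ([210.0, 118.0], 37), ([197.0, 119.0], 29), ([211.0, 129.0], 36), ([198.0, 131.0], 27), ([148.0, 170.0], 216), ([231.0, 209.0], 94), ([329.0, 210.0], 36)]
tray floor [[213.71106248 162.85840751]] [[306.95489107 238.69757566]] tube [[230.61361172 208.48620565]]
```

No stray beads anywhere, so all four are in the tube. I'll return the tray.

```bash
python3 -m inch '[[[-1,-12,46,20,0,0,0.01],[-1,-24,92,40,0,0,0.02],[-1,-36,138,60,0,0,0.03],[-1,-48,184,80,0,0,0.043],[-1,-57,225,98,0,0,0.043],[-1,-57,231,125,0,0,0.043],[-1,-57,231,160,0,0,0.043],[-1,-57,231,190,0,0,0.043],[-1,-57,231,210,0,0,0.043],[-1,-57,231,222,0,0,0.043],[-1,-57,231,228,0,0,0.043],[-1,-57,231,228,0,0,0.043],[-1,-57,231,228,0,0,0.043],[-1,-57,231,228,0,0,0.043]]]'
```

```text
time: 19.15
tool_pos: [0.4094, -0.3378, 0.0732]
eef_rot: [0.999, 0.054, 0.0, 0.001]
force: [-0.5, -0.5, -0.8]
opening: 0.0159
grip_force: 40.0
```

```bash
python3 - <<'E'
from rows import *
pr([([.409,-.337,.066],down(.107))])
E
```

```text
[-0.3 -0.9  7.2] [ 0.002 -0.001  0.   ]
```

```bash
python3 -m inch '[[[-1,0,0,3,0,0,0],[-1,0,0,6,0,0,0],[-1,0,0,6,0,0,0],[-1,0,0,6,0,0,0]]]'
```

```text
time: 19.55
tool_pos: [0.4085, -0.3371, 0.0657]
eef_rot: [0.999, 0.053, -0.0, -0.0]
force: [-0.6, -0.3, -0.4]
opening: 0.0155
grip_force: 40.0
```

```bash
python3 -m inch '[[[-1,0,0,1,0,0,0],[-1,0,0,1,0,0,0],[-0.4,0,0,1,0,0,0],[-0.4,0,0,1,0,0,0],[-0.4,0,0,1,0,0,0],[-0.2,0,0,1,0,0,0],[0,0,0,1,0,0,0],[0,0,0,1,0,0,0],[0,0,0,-20,0,0,0],[0,0,0,-60,0,0,0],[0,0,0,-105,0,0,0],[0,0,0,-155,0,0,0],[0,0,0,-180,0,0,0],[0,0,0,-180,0,0,0]]]'; python3 - <<'E'
from rows import *
s=ctrl.read_state();print(s["force"])
pr([([.507,-.049,.25],down(-.086)),([.507,-.049,.126],down(-.086))])
S=read_camera("scene");q=cv2.cvtColor(S,cv2.COLOR_BGR2HSV);m=((q[...,0]>40)&(q[...,0]<85)&(q[...,1]>80)).astype(np.uint8);m[:220]=0;m[290:]=0;m[:,180:]=0
n,l,st,c=cv2.connectedComponentsWithStats(m);print([(c[i],st[i]) for i in range(1,n) if st[i,4]>20], "start was [116 242 16 27 183]")
E
```

```text
time: 20.95
tool_pos: [0.4104, -0.339, 0.251]
eef_rot: [0.999, 0.053, 0.002, 0.004]
force: [-0.8, -0.6, 0.2]
opening: 0.0472
grip_force: 0.0
[-0.77535544 -0.61934117  0.20633425]
[ 127.  -278.    -0.7] [ 0.008 -0.005  0.193]
[ 126.5 -279.   123.3] [ 0.008 -0.005  0.193]
[(array([123.76470588, 256.16993464]), array([117, 244,  14,  25, 153], dtype=int32))] start was [116 242 16 27 183]
```

The tray stands upright where it started. On to the handle.

```bash
python3 -m inch '[[[0,21,-46,0,0,0,0.03],[0,42,-92,0,0,0,0.06],[0,63,-138,0,0,0,0.1],[0,84,-184,0,0,0,0.14],[0,105,-230,0,0,0,0.193],[0,126,-270,0,0,0,0.193],[0,127,-278,0,0,0,0.193],[0,127,-278,40,0,0,0.193],[0,127,-278,70,0,0,0.193],[0,127,-278,70,0,0,0.193],[0,127,-278,70,0,0,0.193]]]'; python3 - <<'E'
from rows import *
pr([([.507,-.049,.125],down(-.086))])
S=read_camera("scene")
print(proj("scene",[[.507,-.049,.144],[.507,-.049,.124]]),proj("scene",[ctrl.read_state()["tool_pos"]]))
cv2.imwrite("pics/h.png",cv2.convertScaleAbs(cv2.resize(S[140:260,190:310],(600,600),interpolation=2),alpha=1.5))
E
```

```text
time: 22.1
tool_pos: [0.5045, -0.0474, 0.1747]
eef_rot: [0.999, -0.043, -0.002, -0.0]
force: [1.0, 0.4, 0.8]
opening: 0.0471
grip_force: 0.0
[ 2.9  1.4 49.7] [-0.     0.004 -0.001]
[[250.23118014 202.26285419]
 [250.57031182 207.94841398]] [[249.79207739 192.12438264]]
```

View pics/h.png

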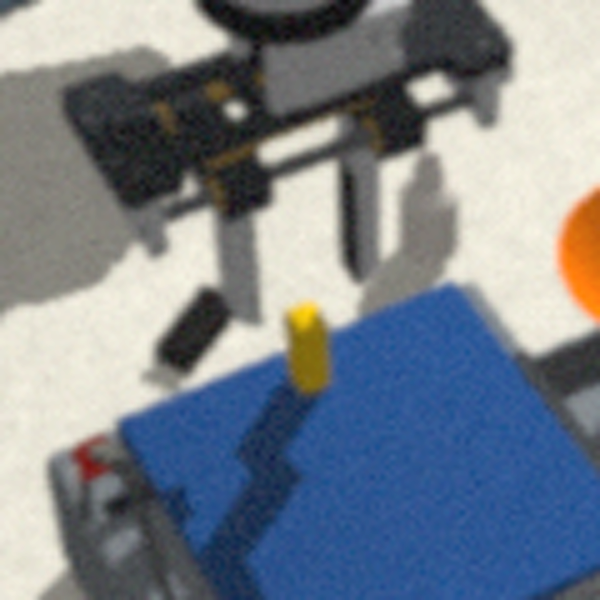

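The handle top, at (251,202), matches the predicted (250.2,202.3), and the fingers straddle it. I'll descend and grip at 60 N.

```bash
python3 -m inch '[[[0,3,1,20,0,0,0],[0,3,1,40,0,0,0],[0,3,1,48,0,0,0],[0,3,1,48,0,0,0],[0,3,1,48,0,0,0],[-1,3,1,48,0,0,0],[-1,3,1,48,0,0,0],[-1,3,1,48,0,0,0],[-1,3,1,48,0,0,0],[-1,3,1,48,0,0,0],[-1,3,1,48,0,0,0],[-1,3,1,48,0,0,0],[-1,3,1,48,0,0,0],[-1,3,1,48,0,0,0],[-1,3,1,48,0,0,0]]]' 60; python3 - <<'E'
from rows import *
p=[.5815,-.0051,-.0861];s=ctrl.read_state();u=np.array([np.cos(p[2]),np.sin(p[2]),0])
hg=np.array([.6619,-.0623,.088]);d=np.array(s["tool_pos"])-hg;lx,lz=d@u,d[2];print("grasp in cover",lx,lz)
for a in range(0,36,3):
    t=np.radians(a);x=lx*np.cos(t)+lz*np.sin(t);z=-lx*np.sin(t)+lz*np.cos(t)
    w=np.array(s["tool_pos"])+u*(x-lx)+[0,0,z-lz];print(a,end=" ");pr([(w,down(p[2]))]);
E
```

```text
time: 23.65
tool_pos: [0.5084, -0.048, 0.1279]
eef_rot: [0.999, -0.043, -0.0, -0.0]
force: [-0.2, 4.7, 3.5]
opening: 0.0155
grip_force: 60.0
grasp in cover -0.15419585664636395 0.03992771120757074
0 [0. 0. 0.] [-0.001  0.001  0.   ]
3 [ 2.3 -0.  -8. ] [-0.001  0.001  0.   ]
6 [  5.   -0.  -15.9] [-0.001  0.001  0.   ]
9 [  8.1  -0.  -23.6] [-0.001  0.001  0.   ]
12 [ 11.7  -0.  -31.2] [-0.001  0.001  0.   ]
15 [ 15.6  -0.  -38.6] [-0.001  0.001  0.   ]
18 [ 19.9  -0.  -45.7] [-0.001  0.001  0.   ]
21 [ 24.5  -0.  -52.6] [-0.001  0.001  0.   ]
24 [ 29.5  -0.  -59.3] [-0.001  0.001  0.   ]
27 [ 34.9  -0.  -65.7] [-0.001  0.001  0.   ]
30 [ 40.6  -0.  -71.8] [-0.001  0.001  0.   ]
33 [ 46.6  -0.1 -77.6] [-0.001  0.001  0.   ]
```

```bash
python3 -m inch '[[[-1,2,0,-8,0,-0.05,0],[-1,2,0,-8,0,-0.05,0],[-1,5,0,-16,0,-0.105,0],[-1,5,0,-16,0,-0.105,0],[-1,8,0,-24,0,-0.157,0],[-1,12,0,-31,0,-0.21,0],[-1,16,0,-39,0,-0.262,0],[-1,20,0,-46,0,-0.314,0],[-1,25,0,-53,0,-0.367,0],[-1,30,0,-59,0,-0.419,0],[-1,35,0,-66,0,-0.471,0],[-1,35,0,-66,0,-0.471,0],[-1,35,0,-66,0,-0.471,0],[-1,35,0,-66,0,-0.471,0]]]' ; python3 - <<'E'
from rows import *
p=[.5815,-.0051,-.0861];s=ctrl.read_state();u=np.array([np.cos(p[2]),np.sin(p[2]),0])
d=np.array(s["tool_pos"])-[.6619,-.0623,.088];print("a from tool",np.degrees(np.arctan2(d[2],-d@u)-np.arctan2(39.9,154.2)),"r",np.hypot(d[2],d@u))
S=read_camera("scene");T=read_camera("top");cv2.imwrite("pics/k_s.png",S);cv2.imwrite("pics/k_t.png",T)
for c in("scene","top"):print(c,[(np.round(b["xy"],1).tolist(),round(b["score"],2)) for b in boxes_of("pointer",c)[:3]])
E
```

```text
time: 25.05
tool_pos: [0.5419, -0.0508, 0.1927]
eef_rot: [0.971, -0.042, -0.236, -0.01]
force: [-5.0, 4.7, -0.2]
opening: 0.0156
grip_force: 60.0
a from tool 26.448488450274375 r 0.15968371296340086
scene [([265.1, 237.6], 0.71)]
top [([312.1, 210.6], 0.56)]
```

```bash
cat > ang.py <<'E'
from fit import *
p=[.5815,-.0051,-.0861]
def cov(a,q):
    q=np.atleast_2d(q)/1e3;c,s=np.cos(a),np.sin(a);return P(p,np.c_[.085+q[:,0]*c+q[:,2]*s,-.05+q[:,1],.088-q[:,0]*s+q[:,2]*c])
def run():
    for c in("scene","top"):
        im=read_camera(c);q=cv2.cvtColor(im,cv2.COLOR_BGR2HSV).astype(int)
        m=(q[...,0]>=105)&(q[...,0]<=125)&(q[...,1]>=120)&(q[...,2]>=40)
        n,l,st,ce=cv2.connectedComponentsWithStats(m.astype(np.uint8));m[:]=0
        for i in range(1,n):
            if st[i,4]>150 and 195<ce[i][0]<330 and 150<ce[i][1]<290: m|=(l==i)
        best=[]
        for a in range(0,50,1):
            t=np.zeros(m.shape,np.uint8);cv2.fillConvexPoly(t,np.round(proj(c,cov(np.radians(a),[[-176,90,11],[4,90,11],[4,-90,11],[-176,-90,11]]))).astype(np.int32),1)
            best.append((round(float((m&(t>0)).sum()/(m|(t>0)).sum()),3),a))
        print(c,"cover angle",sorted(best)[::-1][:4])
        # dark pointer / red clip
        h=q;r=((h[...,0]>=168)|(h[...,0]<=8))&(h[...,1]>120)&(h[...,2]>50);k=np.zeros(r.shape,bool)
        k[215:245,195:222]=c=="scene";k[198:222,318:338]|=c=="top";r&=k;y,x=np.where(r);print(" clip",x.mean(),y.mean(),len(x),"pred pointer",[(a,np.round(proj(c,cov(np.radians(a),[-135,-114,6]))[0],1).tolist()) for a in(26,30,34)])
        x0,y0,x1,y1=(198,220,226,242) if c=="scene" else (312,198,336,220)
        print(cv2.cvtColor(im,cv2.COLOR_BGR2GRAY)[y0:y1,x0:x1])
E
python3 -c "
import numpy as np;np.set_printoptions(linewidth=200,threshold=10**6)
import ang;ang.run()"
```

```text
scene cover angle [(0.842, 10), (0.841, 12), (0.84, 11), (0.837, 19)]
 clip 207.36363636363637 232.27272727272728 22 pred pointer [(26, [210.3, 230.5]), (30, [210.8, 229.7]), (34, [211.5, 229.3])]
[[155 157 161 158 160 159 159 158 161 157 159 158 158 154 156 155 158 158 157 143 107  64  47  46  47  43  43  49]
 [157 159 160 160 160 158 161 160 157 157 160 158 161 156 158 156 156 159 158 151 125  84  53  43  48  44  45  41]
 [159 158 161 159 161 161 163 160 159 157 159 157 160 156 156 156 159 155 159 151 133  97  57  42  50  45  49  45]
 [159 161 160 160 157 161 161 156 160 160 160 158 154 156 155 158 152 150 146 137 118  88  57  42  48  48  48  45]
 [159 156 158 159 157 157 160 158 160 159 156 157 158 156 152 147 137 131 117 110  97  84  66  44  46  43  48  46]
 [156 157 158 156 157 157 157 158 158 159 156 154 149 145 135 122 110 103  95  91  83  73  57  40  38  41  45  44]
 [158 157 156 158 158 157 156 154 154 151 147 137 126 116 107  98  91  89  84  74  63  51  39  34  38  39  43  47]
 [159 158 159 159 161 159 158 150 141 131 116 102  98  95  93  89  82  75  53  47  36  25  28  28 
[... 3301 characters left out ...]
1  72]
 [ 27  27  27  28  28  32  45  59  61  56  52  51  50  47  46  55  59  60  61  64  69  72  72  71]
 [ 27  27  27  28  28  34  53  69  72  70  68  69  67  60  58  68  76  77  75  72  72  72  72  72]
 [ 27  28  27  28  29  35  53  69  73  72  72  72  70  61  50  53  63  71  73  73  72  73  74  73]
 [ 26  26  27  28  29  35  54  70  74  73  72  73  71  61  46  45  59  69  70  72  72  73  73  73]
 [ 27  27  28  28  29  34  54  70  74  73  73  74  72  64  57  62  74  80  75  72  72  72  72  72]
 [ 27  27  27  27  28  35  53  69  74  74  73  74  72  72  77  81  80  78  75  73  72  72  71  71]
 [ 26  27  27  25  28  33  53  68  73  73  74  73  72  78  89  91  84  76  74  74  74  73  73  73]]
```

The pointer's dark bar in the top view is at row 211.3, which means about 27°. The clip's middle is at row 209.7, about 30.4°. So I'll raise it about 3.5° more.

```bash
python3 -m inch '[[[-1,1,0,-5,0,-0.03,0],[-1,2,0,-9,0,-0.061,0],[-1,2,0,-9,0,-0.061,0],[-1,2,0,-9,0,-0.061,0],[-1,2,0,-9,0,-0.061,0],[-1,2,0,-9,0,-0.061,0]]]'; python3 - <<'E'
from rows import *
import numpy as np;np.set_printoptions(linewidth=200,threshold=10**6)
p=[.5815,-.0051,-.0861];s=ctrl.read_state();u=np.array([np.cos(p[2]),np.sin(p[2]),0])
d=np.array(s["tool_pos"])-[.6619,-.0623,.088];print("a from tool",np.degrees(np.arctan2(d[2],-d@u)-np.arctan2(39.9,154.2)))
T=read_camera("top");print(T[200:218,314:336].mean(2).astype(int));print((T[200:218,314:336,2].astype(int)-T[200:218,314:336,1]))
S=read_camera("scene");S0=cv2.imread("pics/k_s.png").astype(int);print((S[222:240,200:226].astype(int)-S0[222:240,200:226]).mean(2).astype(int));print((S[222:240,200:226,2].astype(int)-S[222:240,200:226,1]))
E
```

```text
time: 25.95
tool_pos: [0.5482, -0.0513, 0.1996]
eef_rot: [0.964, -0.041, -0.264, -0.012]
force: [-3.8, 6.3, -1.1]
opening: 0.0151
grip_force: 60.0
a from tool 29.828553517846238
[[29 33 40 44 46 45 42 38 37 37 37 37 40 53 67 71 71 64 63 70 73 72]
 [31 32 32 31 33 36 37 37 37 37 37 36 39 53 70 80 88 87 78 73 72 73]
 [31 31 31 29 31 36 37 36 37 37 38 37 40 54 68 72 72 74 74 72 73 73]
 [31 32 31 29 32 36 37 37 38 37 38 37 41 55 66 65 57 59 68 71 72 73]
 [32 32 30 31 36 41 41 42 42 41 39 38 42 54 65 68 66 66 70 71 71 71]
 [32 32 31 34 46 55 56 58 57 56 49 45 44 51 64 78 85 80 73 72 72 72]
 [32 33 31 34 52 66 70 70 70 70 68 61 51 47 53 60 62 59 63 71 73 72]
 [32 31 32 34 50 65 68 70 72 72 70 64 53 46 46 47 45 44 57 70 74 73]
 [33 32 31 30 36 44 47 51 55 55 56 55 50 48 46 46 43 45 58 70 73 73]
 [31 32 32 27 23 21 23 25 27 28 28 29 36 47 53 51 48 50 61 69 71 72]
 [32 31 31 27 24 24 22 19 20 18 16 20 30 44 52 52 51 53 61 69 70 71]
 [32 32 32 32 40 48 47 43 42 40 37 34 39 47 51 52 54 58 63 70 71 71]
 [32 32 32 36 51 66 69 68 67 66 64 58 53 49 49 51 55 60 65 70 72 71]
 [32 32 32 36 53 70 75 74
[... 5113 characters left out ...]
  11   1  -3   0  -2  -2  -2  -2  -7  -2  -4  -6  -2  -8]
 [  0  -4  -2  -3   2  14  37  58  60  50  39  23   5  -3  -3  -4  -4  -4  -5  -5  -3  -3  -5  -3  -2  -9]
 [ -1  -2  -1  -3  -1  12  29  44  36  23  11   3  -2  -4  -1  -2   0  -2  -4  -7  -1  -3  -5  -3  -4  -5]
 [  0  -7  -4  -2  -1   2  13  17  11   3  -1  -6  -4  -5  -3  -3  -1  -3  -6  -5  -5  -4  -5  -5  -4  -2]
 [ -4   0  -2  -2  -2  -1   2   5  -3  -1  -6  -3  -3  -5  -4  -7  -3  -1  -3  -6  -2  -4  -3  -4  -7  -6]
 [  1  -1   0  -1  -3   1  -1  -3  -3  -5  -3  -3  -5  -4  -5  -4   0   0  -2  -3  -6  -2  -4  -5  -5  -5]
 [  0  -4  -2  -3  -2   0  -1  -3  -1  -3  -5  -4  -5  -5  -5  -1   0  -4   1  -2  -5  -4  -4  -3  -4  -4]]
```

The pointer bar in the top view, at row 209.8 near its tip, now lies on the clip's middle at about row 209.7. I'll let it settle, then hand in.

```bash
python3 -m inch '[[[-1,0,0,0,0,0,0],[-1,0,0,0,0,0,0],[-1,0,0,0,0,0,0],[-1,0,0,0,0,0,0]]]'; python3 -c "
from bench import workorder;print(workorder.job_done())"
```

```text
time: 26.45
tool_pos: [0.5482, -0.0513, 0.1996]
eef_rot: [0.964, -0.041, -0.264, -0.012]
force: [-3.3, 5.6, -1.0]
opening: 0.0156
grip_force: 60.0
the job is handed in; nothing more can be done
None
```

I handed the job in at 26.5 s, with no verdict returned: the tray is back flat at its spot, the cover is held at about 30° with its pointer on the red clip, and the beads are in the tube (three seen there, the fourth taken to be under them since none was left in the tray or on the bench).

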